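Nip up the lens in the ratchet vice

TASK

Clamp the black lens in the ratchet vice: swing the blue-handled ratchet wrench back and forth, letting it slip on each return, until the lens is pinched against the fixed jaw and the handle feels properly tight, but not so hard that the lens is crushed. Then swing the handle back to its home stop and let go, never touching the lens or the fixed jaw and leaving everything else on the shelf where it stands.

Things in the scene. Friction and masses are not known exactly. Their poses are not given: they have to be found in the camera images.
- vice: Ratchet lens vice bolted to the smoked glass shelf: grey and aluminium bed 100 mm (its x) by 300 mm (its y), top 24 mm above the shelf. Origin: centre of the underside; z up. Its y axis is the clamping line: the ratchet stands at the -y end, the moving jaw (aluminium plate, sprung black rubber pad) advances to +y towards the fixed jaw, closing 20 to 37 mm before it pinches the lens.
- pivot (a point): Point on the ratchet's vertical axis, level with knob, at vice x 0, y -95 mm (the steel head ends 91 mm above the shelf). The pawl takes one of 16 teeth (0.39 rad apart, so up to that much play first) and drives the jaw 14 mm per rad of wrench, so several swings are needed; on the return it slips with under 2 N at the knob and the jaw stays put.
- knob (a point): Middle of the handle's grip, on its axis 115 mm above the shelf: an upright blue round post 18 mm in diameter, 88 to 140 mm above the shelf, on the end of the steel wrench arm (arm's top 86 mm above the shelf), 130 mm from the pivot. Pushing it the tightening way takes about 8.5 N while the jaw runs free; correctly tight is about 16 N (12 to 19 N is fine); above 20 N crushes the lens.
- wrench (a joint): Angle of the wrench arm, rad: 0 = home stop, 1.2 = far stop, growing clockwise seen from above (the tightening way). At 0.6 the arm points along the vice's -x; at 0 it lies 0.6 rad counter-clockwise of that. It stays where it is left. Once the lens is pinched the push at the knob rises by about 2.4 N per 0.13 rad (17 mm at the knob); the clamping stays when the push ends.
- anvil: Fixed jaw of the vice, fastened on the bed at a place that differs each time: aluminium block with a black rubber face 64 mm wide, 50 mm tall. Origin: foot of the rubber face, on the bed; the face looks to the vice's -y.
- lens: Black lens standing upright, loose, on the vice bed between the jaws: cylinder 60 mm in diameter, 75 mm tall, with a thin orange ring near its top, about 400 g. Origin: centre of its underside (bed top).
- dispenser: Bystander, leave alone: white box-shaped press-top desiccant dispenser with a blue push top, 85 x 85 x 126 mm. Origin: centre of its underside.
- body_cap: Bystander, leave alone: white plastic camera body cap lying flat, 62 mm across, 13 mm high. Origin: centre of its underside.
- hood: Bystander, leave alone: orange silicone lens hood, open cone 84 mm across, 35 mm high. Origin: centre of its underside.
- tub: Bystander, leave alone: small clear desiccant tub with a white lid, 44 mm across, 50 mm high. Origin: centre of its underside.
- blower: Bystander, leave alone: black rubber dust blower standing on its base, 56 mm across, 90 mm high. Origin: centre of its underside.
Not all that is in view belongs to the job. What is shaped like the lens but pink or purple is not meant.

How it is judged (in metres and radians):
On the way:
1. the lens is pinched against the fixed jaw with more than 25 N (contact force between lens and anvil above 25 N), for 0.1 s.
At the end, for the whole second after the job is handed in: The lens stands upright (within 0.1 rad) and still, clamped against the fixed jaw with 25 to 100 N, and the wrench handle is back within 0.15 rad of its home stop (contact force between lens and anvil between 25 and 100 N and value of joint wrench below 0.15 rad and angle between lens's own z axis and vertical below 0.1 rad and linear speed of lens below 0.01 m/s); the robot touches nothing.
It fails at once if the lens is crushed: more than 115 N between lens and fixed jaw (contact force between lens and anvil above 115 N).
It fails at once if the robot touches the lens or the fixed jaw (contact force between any of the fingers, the arm and lens above 1 N or contact force between any of the fingers, the arm and anvil above 1 N).
It fails at once if a bystander is moved by more than 20 mm (distance of any of dispenser, body_cap, hood, tub, blower from where it was at the start of the episode above 0.02 m).
It also fails if it takes over 72 s, if anything falls off the work surface, if the arm or the gripper's body presses on something with over 40 N, if the wrist force passes 120 N, or if a joint passes its speed limit or range.

ROBOT

A 6-joint arm with a two-finger parallel gripper is mounted at the origin on the work surface. World frame = base frame: x ahead of the robot, y to its left, z up, the work surface at z = 0. Lengths are in mm, angles in rad, forces in N, time in s.
With the tool pointing down it reaches from about 375 to 975 mm from the base axis. Payload 3.8 kg.
Tool frame: the origin (TCP) lies midway between the tips of the shut fingers; the grasp point (between the pads) lies 19 mm behind it (grip_point_offset is the z of the grasp point in the tool frame, in mm); z points along the fingers, y is the direction in which the jaws open and shut (so a half turn about z gives the same grasp; the last joint's range is limited). The gripper opens to 85 mm and grips with 20 to 120 N. Pads are 22 mm wide; open, the fingers measure 114 mm over their backs; the gripper's body (76 mm by 85 mm) begins 54 mm behind the grasp point. The pads swing forward as they close: fully open they stand 13 mm farther back than shut.
Start: joints at [-1.24, 0.264, 1.604, -0, 1.274, -0.037], TCP at [242.7, -629.853, 231.28] pointing down, gripper open.
Joint ranges: [-2.63, 2.63], [-0.94, 2.18], [0.31, 2.57], [-1.31, 4.45], [0, 2.66], [-2.55, 2.55]. Speed limits (rad/s): [2.57, 2.57, 3.14, 3.14, 3.14, 3.14].

INTERFACE

Orientations are given as [roll, pitch, yaw] about the fixed x, y, z axes, in that order (R = Rz(yaw) Ry(pitch) Rx(roll)).
In Python, from bench import * gives the robot as it stands.
- The arm moves only by the shell command python3 -m inch 'ROWS' [FORCE]. ROWS is a JSON object of lists of equal length, an entry for each row: "claw": the opening, from -1 (shut) to 1 (fully open), so that 0 is half open; "travel": the shift along the tool's x, y, z in units of 40 cm (1.0 is 40 cm), a list of three; "dr": the turn, a rotation vector about the tool's x, y, z in units of 2 rad (1.0 is 2 rad), a list of three. In form: {"claw": [claw, ...], "travel": [[dx, dy, dz], ...], "dr": [[wx, wy, wz], ...]}. A call has 1 to 10 rows; each row is the pose to reach, as a shift and turn from the pose measured when the call began, along the tool's axes at that moment; what a row does not reach only later rows make up. A row lasts 1/8 s, in which the tool goes at most 62.5 mm and 10.7 degrees, less where a joint would pass 70% of its speed; a pose out of reach is approached as far as the arm can. A call with a number of a shift or a turn outside -1 to 1 is refused whole. A call with a gripper value outside its range is refused whole. The fingers move at their own pace and stop on an object; FORCE is the grip in N (left out, the last holds). Time passes only in rows, so rows that repeat a pose let the fingers close. It gives the time, the measured TCP pose, the force and the opening at its end, in the units of the state.
- observe(): the state, without advancing time (a new reading comes with each control period).
- capture(name): name is "scene" or "top"; returns a dict with "img" (420x560x3 uint8, red, green, blue), "depth" (420x560 float32, mm along the optical axis (not along the pixel's ray), 0 where there is no reading), "mtx" (3x3 intrinsics, pixels), "R" (3x3) and "t" (3): a world point X has camera coordinates R X + t. Camera axes: x right, y down, z forward; pixel columns grow to the right and rows downward; lengths in mm; the calibration is good to about 2 mm. A picture is of the moment at which its call begins.
- hand_in(): hands the job in, once; it reports no verdict.
The state is a dict: "clock": time; "q": joint angles; "qvel": joint speeds; "joint_torque": joint torques, N m; "position": TCP position; "ee_rot": TCP orientation; "ft_force": force on the tool from outside, world axes, zero at the start; "moment": the same for the moment, N m; "opening": finger opening in mm.
Only numpy, scipy, OpenCV 4.12 (cv2) and the standard library are available. Lean on these libraries where they do the work, as an engineer would, in place of code of your own. Each camera call takes 0.05 s, during which the arm holds its last target.

## Working session

There is one attempt and no reset: what is moved stays moved. The work goes in short steps, Python scripts to look and compute and a shell command to move; the robot and the scene stay as the last step left them, time stands still between calls to the robot, and variables do not carry over. Pictures are saved under pics/ and viewed, and the job is handed in when it is done.

```bash
ls; mkdir -p pics; python3 - <<'E'
from bench import *
import cv2,numpy as np
for n in ("scene","top"):
    c=capture(n); cv2.imwrite(f"pics/{n}0.png",c["img"][:,:,::-1]); np.savez(f"{n}0.npz",**c)
    print(n,c["mtx"].round(1).tolist(),c["R"].round(3).tolist(),c["t"].round(1).tolist())
print(observe())
E
```

```text
pics
scene [[497.7, 0.0, 284.6], [0.0, 497.7, 207.8], [0.0, 0.0, 1.0]] [[-0.28, 0.96, -0.016], [0.773, 0.216, -0.597], [-0.569, -0.18, -0.802]] [200.9, -353.9, 1739.2]
top [[456.1, 0.0, 289.0], [0.0, 456.1, 207.0], [0.0, 0.0, 1.0]] [[-0.013, -1.0, 0.015], [-0.992, 0.011, -0.124], [0.124, -0.016, -0.992]] [-34.7, 566.4, 1380.0]
{'clock': 0.1, 'q': array([-1.23991552e+00,  2.64684822e-01,  1.60526175e+00, -1.64305302e-05,
        1.27368028e+00, -3.68960642e-02]), 'qvel': array([ 0.00019221, -0.00170878, -0.00150468,  0.00086337,  0.00184768,
       -0.00075375]), 'joint_torque': array([-1.65775327e-04, -5.16708791e+01, -3.68589342e+01, -3.00169609e-05,
        6.29677379e-03, -1.22797755e-05]), 'position': array([ 242.47024694, -629.23446508,  230.06866052]), 'ee_rot': array([-3.13955927e+00, -5.93465139e-05,  3.67781633e-01]), 'ft_force': array([ 0.66840828,  0.58237961, -0.06952114]), 'moment': array([ 0.01760861, -0.03186595,  0.04121975]), 'opening': 85.33286280475451}
```

View pics/scene0.png

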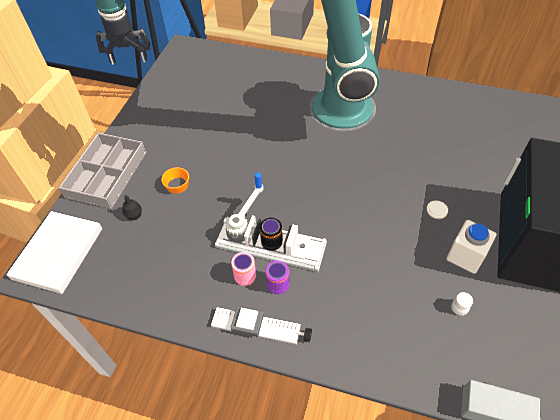

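View pics/top0.png

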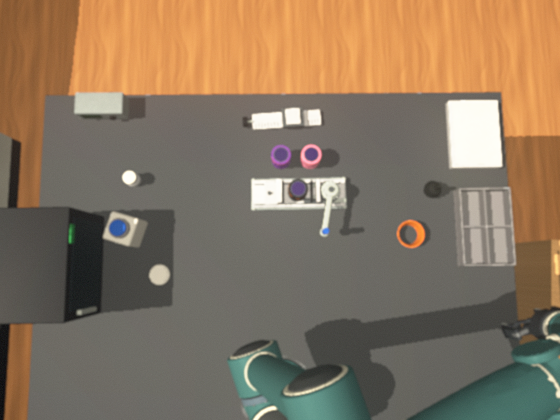

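The scene shows the vice at (270,240) with the black lens at (270,233) and the blue knob at (258,181). In the top view the knob is at (325,231), the ratchet head at (331,188) and the lens at (298,188).

Candidates (top view):
- Black lens with the orange ring, in the vice: (298,188). This matches the description.
- Purple lookalike: (281,156). Not meant.
- Pink lookalike: (311,156). Not meant.
- Blue items: the knob at (325,231), the dispenser top at (117,228). The knob is the one on the steel arm.

```bash
cat > h.py <<'E'
import numpy as np,cv2
def pts(c):
    d=c["depth"];v,u=np.mgrid[0:420,0:560]
    K=c["mtx"];P=np.stack([(u-K[0,2])/K[0,0]*d,(v-K[1,2])/K[1,1]*d,d],-1)
    W=(P-c["t"])@c["R"]; W[d==0]=np.nan
    return W
def blob(c,mask):
    W=pts(c);return W[mask&np.isfinite(W[...,0])]
def blue(c):
    i=c["img"].astype(int);return (i[...,2]>120)&(i[...,2]>i[...,0]+70)&(i[...,2]>i[...,1]+40)
E
python3 - <<'E'
from h import *
a=[]
for n,(u0,v0,u1,v1) in (("top",(240,140,360,245)),("scene",(205,165,340,300))):
    c=dict(np.load(f"{n}0.npz")); W=pts(c)
    m=blue(c);mm=np.zeros_like(m);mm[v0:v1,u0:u1]=1
    if n=="top": p=(315,222,335,240)
    else: p=(248,170,268,190)
    m2=np.zeros_like(m);m2[p[1]:p[3],p[0]:p[2]]=1
    B=blob(c,m&m2);vv,uu=np.nonzero(m&m2);print(n,"knob",len(B),B.mean(0),B.min(0),B.max(0),uu.mean(),vv.mean())
    # points in region by height
    R=W[v0:v1,u0:u1].reshape(-1,3);
    b=R[(R[:,2]>18)&(R[:,2]<29)&(R[:,1]>-200)&(R[:,1]<250)]
    r=cv2.minAreaRect(b[:,:2].astype(np.float32));print("bed",len(b),r)
    b=R[(R[:,2]>84)&(R[:,2]<95)]; print("z84-95",len(b),b.mean(0),b.min(0),b.max(0))
    cr=cv2.resize(c["img"][v0:v1,u0:u1,::-1],None,fx=5,fy=5,interpolation=2);cv2.imwrite(f"pics/{n}crop0.png",cr[:600,:800])
    hm=W[v0:v1,u0:u1,2]
    print(np.round(hm[::6,::6]).astype(int) if n=="top" else "")
E
```

```text
top knob 30 [ 484.73088411 -145.0933505   126.75344182] [ 476.69661132 -164.8004002    -2.42121161] [ 502.23426211 -136.03786403  147.24985996] 325.6333333333333 230.63333333333333
bed 947 ((642.2490234375, -61.67399597167969), (277.3192443847656, 161.76837158203125), 89.4051742553711)
z84-95 298 [ 575.58349333 -150.52236489   88.12014994] [ 471.44249166 -186.1993145    84.00833691] [719.12260567 -21.74479031  94.77629977]
[[  4   3  -5  -1   2  -2  -2  -3   2   0   0  -2  -2   4   0  -7  -1  -6
    2  -4]
 [ -5  -1  -1  -4  -5   2  73  81   3  -2   2  78  73   7   0  -2   5   0
    0   0]
 [  0  -3  -1   1   6  -1  79  75  74  -4   1  78  77  73   2  -6  -3  -1
    2  -2]
 [  5  -2  -2  -6   1  -2  79  76  71   0  27  80  78  71   3   4  -2   6
    4  -3]
 [ -1   1  -5  -1  -5   1  61  74  18   0   0  63  68  -1   0   1   2  -1
    4  -1]
 [  1   6  -3   4   2   2  -2   0  -4  -1   1  -4  -1   5  -1   1  -3   5
   -3  -1]
 [  5   2  -4  -1   1  -2   5   0   5   1   0   0   3   2  -1  -4   0  -2
    4  -3]
 [ -5  -3  18  28  25  25  75  72  27 102 101  26  22  78  22  73  20  21
   -
[... 599 characters left out ...]
3]
 [ -2  -3   4   2   1   1   1  -1   4   0  -3   4   4   2 144  -3   2   6
   -4  -1]
 [ -5   3   1   1   3  -1  -1  -2   5  -4  -3   0   7  -6  88   3   0   0
    3   2]
 [  4   1  -2  -1  -3   1   2   2  -1  -4  -3   1   1  -4   4   0   1   3
    4  -5]]
scene knob 97 [ 487.34918605 -142.68928602  117.19939403] [ 3.67258414e+02 -1.82377560e+02 -2.81949846e-01] [ 497.36477722 -134.49862581  144.32518123] 257.9072164948454 179.89690721649484
bed 1123 ((662.8788452148438, -60.05621337890625), (189.77621459960938, 278.59381103515625), 1.8234902620315552)
z84-95 362 [ 584.53956016 -144.19514886   87.98710656] [ 477.73843475 -186.58837427   84.00281139] [646.32439597 -37.74184902  94.80308911]
```

View pics/topcrop0.png

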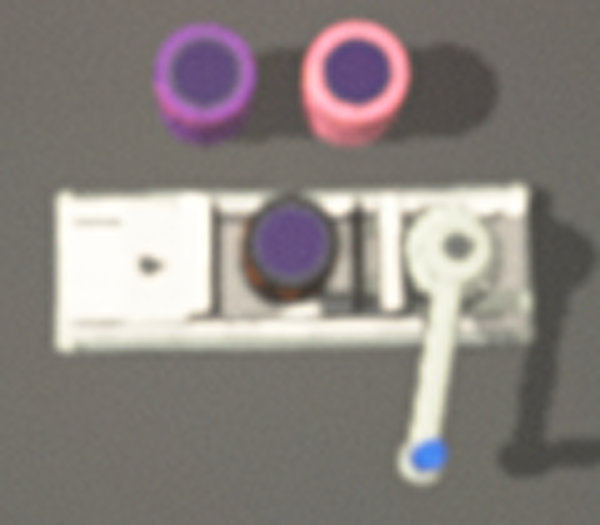

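View pics/scenecrop0.png

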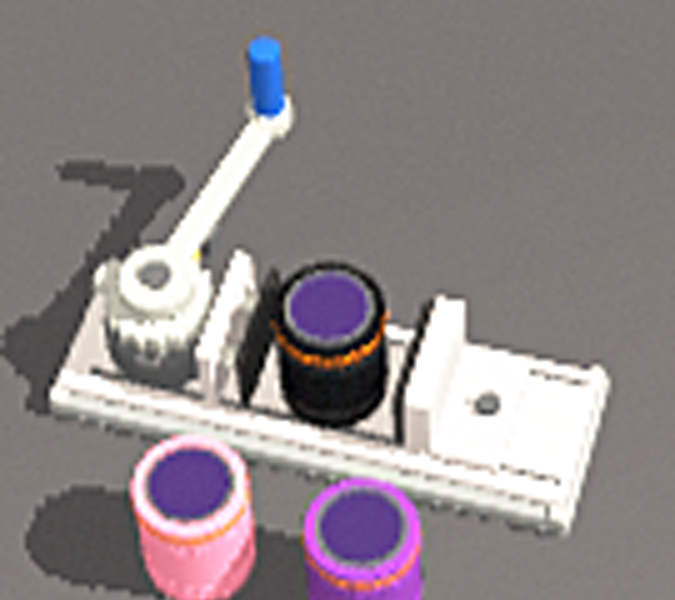

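```bash
python3 - <<'E'
from h import *
for n in ("top","scene"):
    c=dict(np.load(f"{n}0.npz")); W=pts(c).reshape(-1,3)
    W=W[np.isfinite(W).all(1)]
    near=(abs(W[:,0]-600)<160)&(abs(W[:,1]+60)<180)
    W=W[near]
    k=W[(W[:,2]>95)&(W[:,1]<-110)&(W[:,0]<540)]; print(n,"knob",len(k),k.mean(0),k.min(0),k.max(0))
    h=W[(W[:,2]>82)&(W[:,2]<96)&(W[:,1]<-100)&(W[:,0]>560)]; r=cv2.minEnclosingCircle(h[:,:2].astype(np.float32));print("head",len(h),np.median(h,0),r)
    a=W[(W[:,2]>75)&(W[:,2]<95)&(W[:,1]<-100)&(W[:,0]>500)&(W[:,0]<570)]
    f=np.polyfit(a[:,0],a[:,1],1);print("arm y=",f,len(a))
    b=W[(W[:,2]>14)&(W[:,2]<34)&(W[:,0]<670)]
    r=cv2.minAreaRect(b[:,:2].astype(np.float32));print("bed",r)
    # edges
    for lo in np.arange(-190,90,40):
        s=b[(b[:,1]>lo)&(b[:,1]<lo+40)]
        if len(s)>5: print(lo+20,np.percentile(s[:,0],[2,98]).round(1),end=";")
    print()
    l=W[(W[:,2]>92)&(W[:,1]>-110)];print("lens",len(l),np.median(l,0),cv2.minEnclosingCircle(l[:,:2].astype(np.float32)))
E
```

```text
top knob 41 [ 482.67960987 -140.77756509  133.74991148] [ 475.07390902 -150.70871002   96.15383681] [ 491.8122982  -133.71924857  147.24985996]
head 196 [ 606.19594349 -161.74719574   87.73906813] ((638.725341796875, -140.05923461914062), 80.71539306640625)
arm y= [ -0.17291742 -58.91968559] 129
bed ((610.3646240234375, -71.12986755371094), (100.06017303466797, 297.83868408203125), 0.32022178173065186)
-170 [563.3 660.1];-130 [561.3 660.5];-90 [561.7 657.1];-50 [562.3 657.7];-10 [562.3 658.3];30 [562.5 658.3];70 [560.4 657.7];
lens 318 [612.13947254 -65.46694498  99.71641972] ((613.3095703125, -66.01496887207031), 29.984783172607422)
scene knob 89 [ 490.51031312 -141.80420679  122.61097788] [ 477.64428955 -152.26074255   95.43990478] [ 497.36477722 -134.49862581  144.32518123]
head 226 [ 610.69571251 -161.66219449   87.61345854] ((644.8324584960938, -137.6585235595703), 86.1118392944336)
arm y= [ -0.16421991 -63.0714552 ] 130
bed ((614.95556640625, -71.12884521484375), (101.99098205566406, 300.2928161621094), 0.7437498569488525)
-170 [641.1 663. ];-130 [619.5 663.6];-90 [607.5 662.4];-50 [572.2 661.8];-10 [576.5 661.9];30 [570.2 661.1];70 [567.7 660.5];
lens 351 [618.4977344  -65.95280617  99.52354083] ((616.090087890625, -67.75533294677734), 31.2214412689209)
```

Top crop: black lens with the orange ring stands between the jaws (290,245 crop), blue knob at (430,455), head at (450,245). The vice is at about (612,-71) mm with yaw near 0, the pivot at (612,-166) and the knob at (486,-142). That puts the wrench at about 0.79 rad.

```bash
cat >> h.py <<'E'
from scipy.spatial.transform import Rotation as Ro
PV=np.array([612.,-166.]);
def knob(th,r=130): 
    p=th-.6; return PV+r*np.array([-np.cos(p),np.sin(p)])
def plan(s,poses):
    R0=Ro.from_euler('xyz',s["ee_rot"])
    for x,y,z,yaw in poses:
        d=R0.inv().apply(np.array([x,y,z])-s["position"])/400
        w=(R0.inv()*Ro.from_euler('xyz',[np.pi,0,yaw])).as_rotvec()/2
        print(d.round(4).tolist(),w.round(3).tolist())
def arc(s,ths,z=100,r=130,dy=0):
    plan(s,[(*knob(t,r),z,.6-t) for t in ths])
def rep(s):
    v=s["position"][:2]-PV; th=.6+np.arctan2(v[1],-v[0]); t=np.array([np.sin(th-.6),np.cos(th-.6)]);n=np.array([-t[1],t[0]])
    print("clk %.2f th %.3f r %.1f z %.1f rpy %s ft %.1f rad %.1f fz %.1f open %.1f"%(s["clock"],th,np.linalg.norm(v),s["position"][2],s["ee_rot"].round(3),-s["ft_force"][:2]@t,s["ft_force"][:2]@n,s["ft_force"][2],s["opening"]))
E
python3 - <<'E'
from h import *; from bench import *
s=observe(); k=(485.5,-142)
plan(s,[(*k,200,-.19),(*k,98,-.19)])
E
```

```text
[1.0049, -0.918, 0.0771] [-0.001, 0.0, 0.279]
[1.0049, -0.9175, 0.3321] [-0.001, 0.0, 0.279]
```

```bash
python3 -m inch '{"claw":[1,1,1,1,1,1,1,1,1,1],"travel":[[1,-0.917,0.075],[1,-0.917,0.075],[1,-0.917,0.075],[1,-0.917,0.075],[1,-0.917,0.075],[1,-0.917,0.075],[1,-0.917,0.075],[1,-0.917,0.075],[1,-0.917,0.075],[1,-0.917,0.075]],"dr":[[0,0,0.279],[0,0,0.279],[0,0,0.279],[0,0,0.279],[0,0,0.279],[0,0,0.279],[0,0,0.279],[0,0,0.279],[0,0,0.279],[0,0,0.279]]}' 120
python3 - <<'E'
from h import *; from bench import *
s=observe(); rep(s); k=(485.5,-142)
plan(s,[(*k,150,-.19),(*k,98,-.19)])
c=capture("scene"); cv2.imwrite("pics/s1.png",cv2.resize(c["img"][100:300,180:400,::-1],None,fx=3,fy=3))
E
```

```text
clock: 1.35
position: [484.3, -140.3, 200.2]
ee_rot: [-3.139, 0.002, -0.185]
ft_force: [-0.4, -1.0, -0.1]
opening: 85.5
clk 1.35 th 0.799 r 130.3 z 200.2 rpy [-3.139e+00  2.000e-03 -1.850e-01] ft 1.1 rad 0.2 fz -0.1 open 85.5
[0.0041, 0.004, 0.1255] [-0.001, 0.001, 0.002]
[0.0043, 0.0044, 0.2555] [-0.001, 0.001, 0.002]
```

View pics/s1.png

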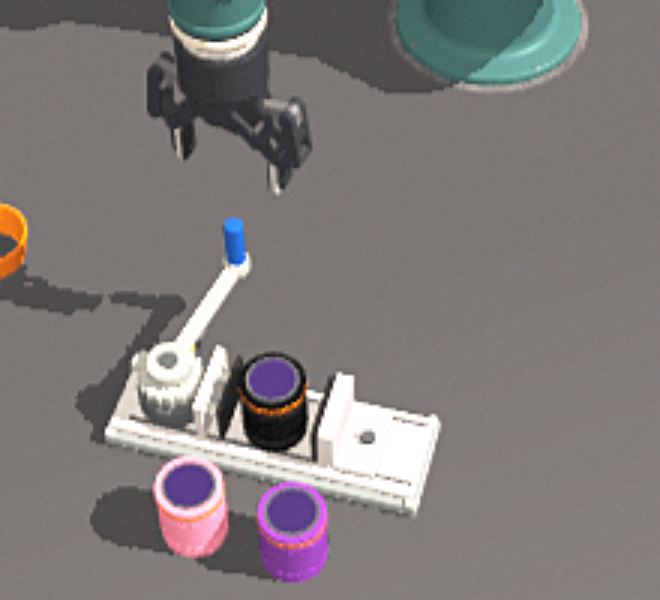

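The open fingers straddle the knob at (235,240), with the gripper above it. Next I descend and close to a loose cage.

```bash
python3 -m inch '{"claw":[1,1,1,-0.42,-0.42,-0.42,-0.42],"travel":[[0.004,0.004,0.12],[0.004,0.004,0.25],[0.004,0.004,0.25],[0.004,0.004,0.25],[0.004,0.004,0.25],[0.004,0.004,0.25],[0.004,0.004,0.25]],"dr":[[0,0,0],[0,0,0],[0,0,0],[0,0,0],[0,0,0],[0,0,0],[0,0,0]]}' 120
python3 - <<'E'
from h import *; from bench import *
s=observe(); rep(s)
print(knob(.79))
c=capture("scene"); cv2.imwrite("pics/s2.png",cv2.resize(c["img"][120:280,180:340,::-1],None,fx=3.7,fy=3.7))
E
```

```text
clock: 2.28
position: [485.6, -143.7, 101.4]
ee_rot: [-3.14, 0.0, -0.187]
ft_force: [-0.3, 0.5, 0.1]
opening: 25.2
clk 2.27 th 0.775 r 128.4 z 101.4 rpy [-3.14   0.    -0.187] ft -0.5 rad 0.4 fz 0.1 open 25.2
[ 484.33944943 -141.44834365]
```

View pics/s2.png

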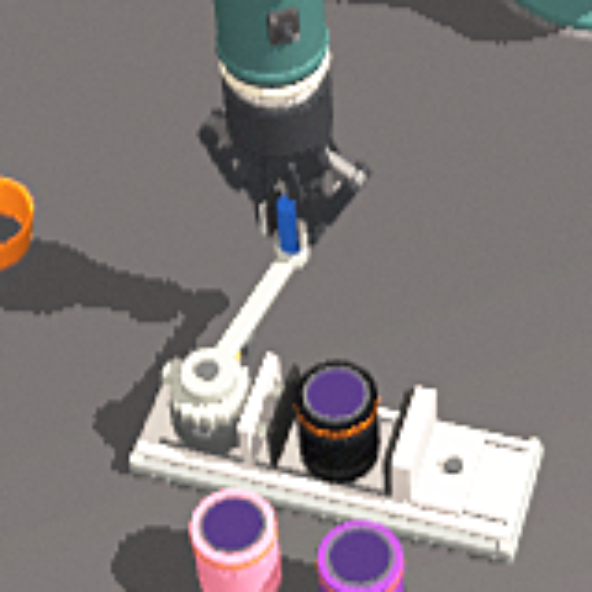

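The knob at (288,225) sits between the fingers. First tightening stroke forward.

```bash
python3 - <<'E'
from h import *; from bench import *
arc(observe(),[.84,.92,1.0,1.08,1.16,1.2])
E
```

```text
[-0.003, -0.021, 0.0027] [-0.001, 0.0, 0.027]
[-0.0005, -0.0469, 0.0027] [-0.001, 0.0, 0.067]
[0.004, -0.0725, 0.0028] [-0.001, 0.001, 0.107]
[0.0105, -0.0976, 0.0028] [-0.001, 0.001, 0.147]
[0.019, -0.1222, 0.0028] [-0.001, 0.001, 0.187]
[0.0239, -0.1342, 0.0028] [-0.001, 0.001, 0.207]
```

```bash
python3 -m inch '{"claw":[-0.42,-0.42,-0.42,-0.42,-0.42,-0.42],"travel":[[-0.003,-0.021,0.002],[0,-0.047,0.002],[0.004,-0.073,0.002],[0.01,-0.098,0.002],[0.019,-0.122,0.002],[0.024,-0.134,0.002]],"dr":[[0,0,0.027],[0,0,0.067],[0,0,0.107],[0,0,0.147],[0,0,0.187],[0,0,0.207]]}'
python3 - <<'E'
from h import *; from bench import *
s=observe(); rep(s)
arc(s,[1.08,.96,.84,.72,.6,.48,.36,.24,.12,.02])
c=capture("top"); cv2.imwrite("pics/t3.png",cv2.resize(c["img"][140:260,230:370,::-1],None,fx=5,fy=5))
E
```

```text
clock: 3.08
position: [504.1, -94.3, 100.6]
ee_rot: [3.139, 0.001, -0.601]
ft_force: [-3.9, -8.2, 1.4]
opening: 24.4
clk 3.08 th 1.187 r 129.6 z 100.6 rpy [ 3.139e+00  1.000e-03 -6.010e-01] ft 9.0 rad -1.3 fz 1.4 open 24.4
[0.0013, 0.0346, 0.0015] [0.001, 0.0, -0.06]
[0.0083, 0.0729, 0.0016] [0.001, 0.001, -0.12]
[0.0198, 0.1101, 0.0017] [0.001, 0.001, -0.18]
[0.0357, 0.1457, 0.0018] [0.001, 0.001, -0.24]
[0.0558, 0.1791, 0.0019] [0.001, 0.001, -0.3]
[0.0797, 0.2099, 0.002] [0.001, 0.001, -0.36]
[0.1071, 0.2376, 0.0021] [0.001, 0.001, -0.42]
[0.1377, 0.2618, 0.0021] [0.001, 0.001, -0.48]
[0.1709, 0.2822, 0.0022] [0.001, 0.001, -0.54]
[0.2003, 0.296, 0.0022] [0.001, 0.001, -0.59]
```

View pics/t3.png

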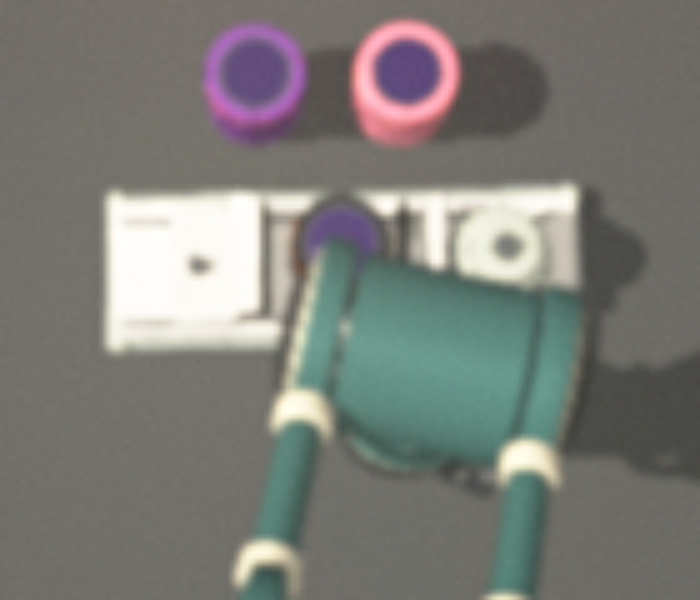

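The push reads 9.0 N, so the jaw is running free. The lens at (340,235) still stands clear of both jaws. Return stroke.

```bash
python3 -m inch '{"claw":[-0.42,-0.42,-0.42,-0.42,-0.42,-0.42,-0.42,-0.42,-0.42,-0.42],"travel":[[0.001,0.035,0.002],[0.008,0.073,0.002],[0.02,0.11,0.002],[0.036,0.146,0.002],[0.056,0.179,0.002],[0.08,0.21,0.002],[0.107,0.238,0.002],[0.138,0.262,0.002],[0.171,0.282,0.002],[0.2,0.296,0.002]],"dr":[[0,0,-0.06],[0,0,-0.12],[0,0,-0.18],[0,0,-0.24],[0,0,-0.3],[0,0,-0.36],[0,0,-0.42],[0,0,-0.48],[0,0,-0.54],[0,0,-0.59]]}'
python3 - <<'E'
from h import *; from bench import *
s=observe(); rep(s)
arc(s,[.12,.24,.36,.48,.6,.72,.84,.96,1.08,1.2])
E
```

```text
clock: 4.38
position: [502.1, -235.8, 99.7]
ee_rot: [-3.138, 0.004, 0.582]
ft_force: [-1.3, 0.4, -0.5]
opening: 24.9
clk 4.38 th 0.034 r 130.3 z 99.7 rpy [-3.138  0.004  0.582] ft -1.1 rad 0.8 fz -0.5 open 24.9
[0.0023, -0.0279, -0.0006] [-0.002, 0.002, 0.051]
[0.0085, -0.0663, -0.0005] [-0.001, 0.002, 0.111]
[0.0194, -0.1038, -0.0004] [-0.001, 0.002, 0.171]
[0.0346, -0.1396, -0.0004] [-0.001, 0.002, 0.231]
[0.054, -0.1734, -0.0003] [-0.001, 0.002, 0.291]
[0.0774, -0.2047, -0.0003] [-0.001, 0.002, 0.351]
[0.1043, -0.2329, -0.0003] [-0.001, 0.002, 0.411]
[0.1343, -0.2577, -0.0004] [-0.001, 0.003, 0.471]
[0.1672, -0.2787, -0.0004] [-0.001, 0.003, 0.531]
[0.2023, -0.2956, -0.0005] [-0.0, 0.003, 0.591]
```

```bash
python3 -m inch '{"claw":[-0.42,-0.42,-0.42,-0.42,-0.42,-0.42,-0.42,-0.42,-0.42,-0.42],"travel":[[0.002,-0.028,0],[0.009,-0.066,0],[0.019,-0.104,0],[0.035,-0.14,0],[0.054,-0.173,0],[0.077,-0.205,0],[0.104,-0.233,0],[0.134,-0.258,0],[0.167,-0.279,0],[0.202,-0.296,0]],"dr":[[0,0,0.051],[0,0,0.111],[0,0,0.171],[0,0,0.231],[0,0,0.291],[0,0,0.351],[0,0,0.411],[0,0,0.471],[0,0,0.531],[0,0,0.59]]}'
python3 - <<'E'
from h import *; from bench import *
s=observe(); rep(s)
arc(s,[1.08,.96,.84,.72,.6,.48,.36,.24,.12,.02])
c=capture("top"); cv2.imwrite("pics/t4.png",cv2.resize(c["img"][140:260,230:370,::-1],None,fx=5,fy=5))
c=capture("scene"); cv2.imwrite("pics/s4.png",cv2.resize(c["img"][120:280,180:340,::-1],None,fx=3.7,fy=3.7))
E
```

```text
clock: 5.62
position: [505.1, -94.7, 100.5]
ee_rot: [3.136, 0.001, -0.601]
ft_force: [-0.4, -10.7, 0.7]
opening: 24.7
clk 5.62 th 1.188 r 128.5 z 100.5 rpy [ 3.136e+00  1.000e-03 -6.010e-01] ft 9.1 rad -5.7 fz 0.7 open 24.7
[-0.0013, 0.0352, 0.0015] [0.003, 0.001, -0.06]
[0.0057, 0.0735, 0.0017] [0.003, 0.001, -0.12]
[0.0172, 0.1108, 0.0019] [0.003, 0.001, -0.18]
[0.0331, 0.1463, 0.0021] [0.003, 0.001, -0.24]
[0.0532, 0.1797, 0.0023] [0.003, 0.001, -0.3]
[0.0771, 0.2105, 0.0024] [0.003, 0.001, -0.36]
[0.1046, 0.2382, 0.0026] [0.003, 0.002, -0.42]
[0.1351, 0.2624, 0.0027] [0.002, 0.002, -0.48]
[0.1683, 0.2828, 0.0028] [0.002, 0.002, -0.54]
[0.1977, 0.2966, 0.0028] [0.002, 0.002, -0.59]
```

View pics/t4.png

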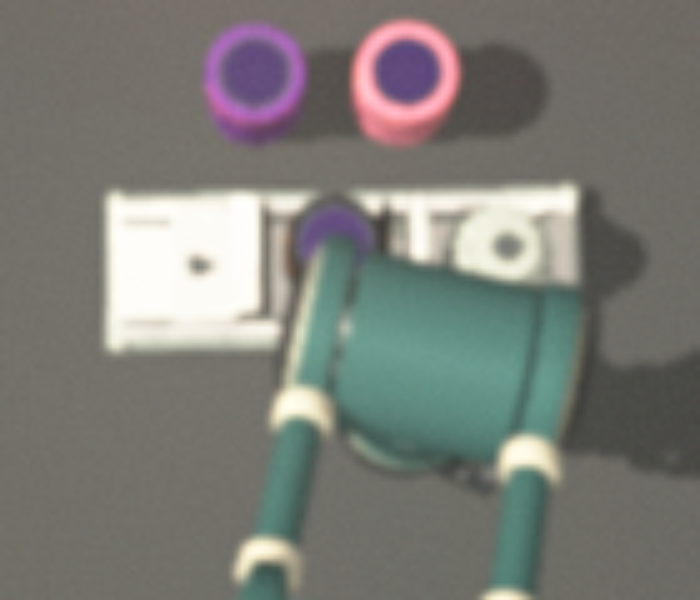

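View pics/s4.png

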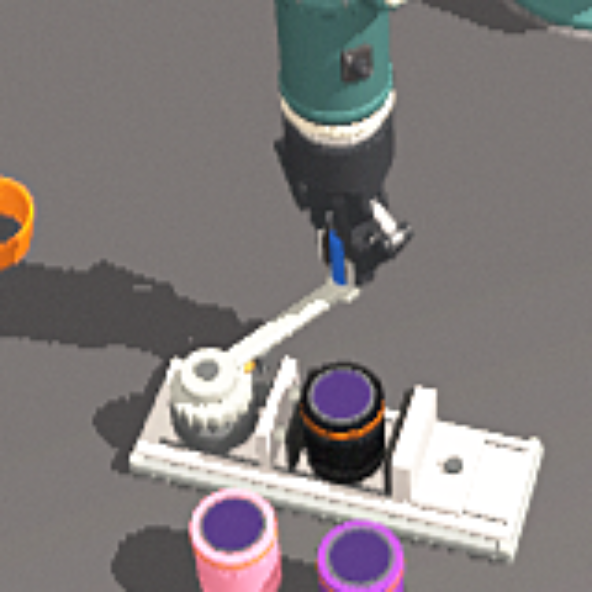

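The moving jaw at (285,410) has reached the lens and there is still a gap to the fixed jaw. Return, then another stroke with checks.

```bash
python3 -m inch '{"claw":[-0.42,-0.42,-0.42,-0.42,-0.42,-0.42,-0.42,-0.42,-0.42,-0.42],"travel":[[-0.001,0.035,0.002],[0.006,0.074,0.002],[0.017,0.111,0.002],[0.033,0.146,0.002],[0.053,0.18,0.002],[0.077,0.21,0.002],[0.105,0.238,0.002],[0.135,0.262,0.002],[0.168,0.283,0.002],[0.198,0.297,0.002]],"dr":[[0,0,-0.06],[0,0,-0.12],[0,0,-0.18],[0,0,-0.24],[0,0,-0.3],[0,0,-0.36],[0,0,-0.42],[0,0,-0.48],[0,0,-0.54],[0,0,-0.59]]}'
python3 - <<'E'
from h import *; from bench import *
s=observe(); rep(s)
arc(s,[.12,.24,.36,.48,.6])
c=capture("scene"); cv2.imwrite("pics/s5.png",cv2.resize(c["img"][170:280,200:340,::-1],None,fx=5,fy=5))
E
```

```text
clock: 6.98
position: [502.9, -235.4, 99.7]
ee_rot: [-3.138, 0.006, 0.585]
ft_force: [0.4, -0.2, 0.0]
opening: 24.7
clk 6.97 th 0.034 r 129.3 z 99.7 rpy [-3.138  0.006  0.585] ft 0.4 rad -0.3 fz 0.0 open 24.7
[0.0001, -0.028, -0.0006] [-0.002, 0.003, 0.053]
[0.0065, -0.0665, -0.0005] [-0.001, 0.003, 0.113]
[0.0175, -0.1039, -0.0004] [-0.001, 0.003, 0.173]
[0.0328, -0.1397, -0.0004] [-0.001, 0.003, 0.233]
[0.0524, -0.1734, -0.0004] [-0.001, 0.003, 0.293]
```

View pics/s5.png

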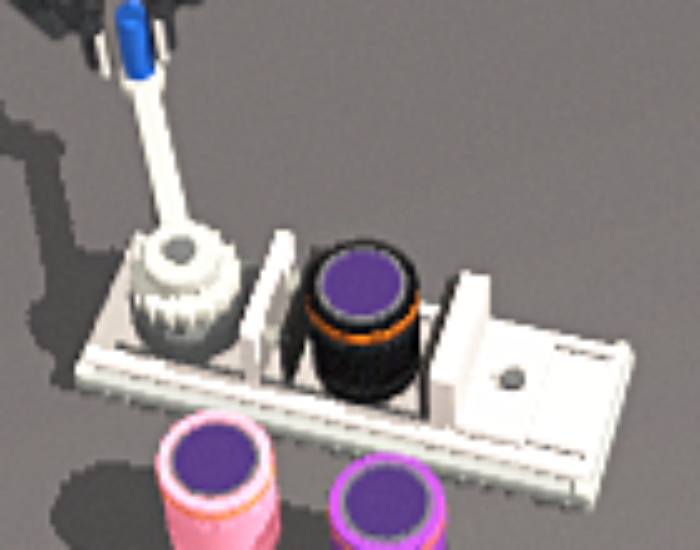

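```bash
python3 -m inch '{"claw":[-0.42,-0.42,-0.42,-0.42,-0.42],"travel":[[0,-0.028,0],[0.007,-0.067,0],[0.018,-0.104,0],[0.033,-0.14,0],[0.052,-0.173,0]],"dr":[[0,0,0.053],[0,0,0.113],[0,0,0.173],[0,0,0.233],[0,0,0.293]]}'
python3 - <<'E'
from h import *; from bench import *
s=observe(); rep(s)
arc(s,[.66,.74,.82,.9,.98])
c=capture("scene"); cv2.imwrite("pics/s6.png",cv2.resize(c["img"][170:280,200:340,::-1],None,fx=5,fy=5))
E
```

```text
clock: 7.65
position: [484.2, -170.6, 100.7]
ee_rot: [3.133, 0.001, -0.003]
ft_force: [0.7, -9.3, -1.4]
opening: 24.8
clk 7.65 th 0.564 r 127.8 z 100.7 rpy [ 3.133e+00  1.000e-03 -3.000e-03] ft 9.3 rad -0.3 fz -1.4 open 24.8
[-0.0051, -0.0309, 0.0016] [0.004, 0.0, 0.029]
[-0.0026, -0.0568, 0.0014] [0.004, 0.0, 0.069]
[0.002, -0.0824, 0.0011] [0.004, 0.0, 0.109]
[0.0086, -0.1075, 0.0009] [0.004, -0.0, 0.149]
[0.0172, -0.1321, 0.0007] [0.004, -0.0, 0.189]
```

View pics/s6.png

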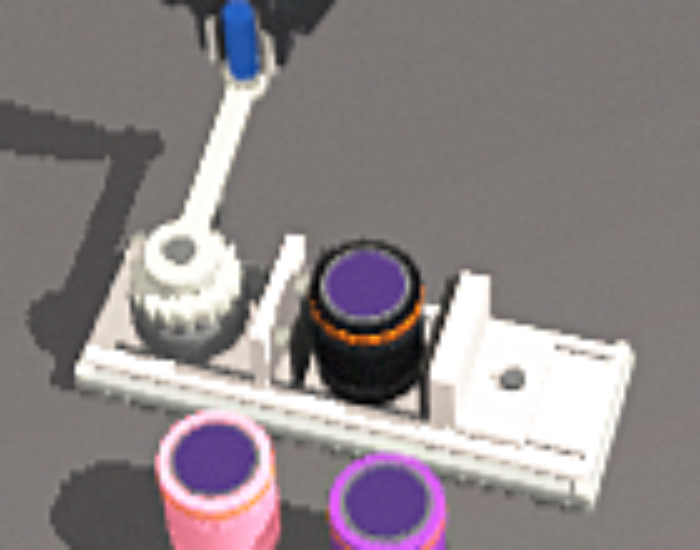

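The lens at (365,320) has been pushed nearer the fixed jaw and the push is still 9.3 N. Smaller steps from here.

```bash
python3 -m inch '{"claw":[-0.42,-0.42,-0.42,-0.42,-0.42],"travel":[[-0.005,-0.031,0.001],[-0.003,-0.057,0.001],[0.002,-0.082,0.001],[0.009,-0.108,0.001],[0.017,-0.132,0.001]],"dr":[[0,0,0.029],[0,0,0.069],[0,0,0.109],[0,0,0.149],[0,0,0.189]]}'
python3 - <<'E'
from h import *; from bench import *
s=observe(); rep(s)
arc(s,[1.02,1.06,1.1,1.14,1.18,1.21])
c=capture("scene"); cv2.imwrite("pics/s7.png",cv2.resize(c["img"][170:280,200:340,::-1],None,fx=5,fy=5))
E
```

```text
clock: 8.32
position: [492.8, -118.4, 100.9]
ee_rot: [3.131, -0.007, -0.386]
ft_force: [2.3, -10.7, -1.8]
opening: 24.8
clk 8.32 th 0.980 r 128.3 z 100.9 rpy [ 3.131 -0.007 -0.386] ft 9.1 rad -6.1 fz -1.8 open 24.8
[-0.004, -0.0129, 0.0022] [0.005, -0.003, 0.017]
[-0.0033, -0.0259, 0.0021] [0.005, -0.004, 0.037]
[-0.0021, -0.0388, 0.0019] [0.005, -0.004, 0.057]
[-0.0004, -0.0517, 0.0018] [0.005, -0.004, 0.077]
[0.0019, -0.0645, 0.0017] [0.005, -0.004, 0.097]
[0.0039, -0.074, 0.0016] [0.005, -0.004, 0.112]
```

View pics/s7.png

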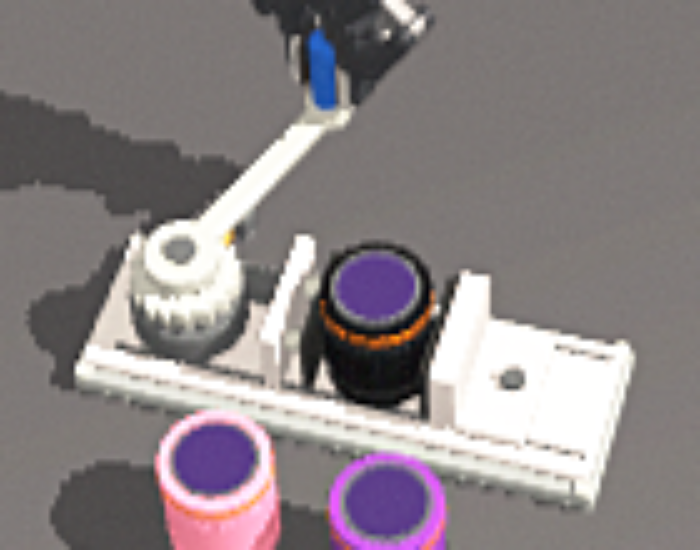

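```bash
python3 -m inch '{"claw":[-0.42,-0.42,-0.42,-0.42,-0.42],"travel":[[-0.004,-0.013,0.002],[-0.003,-0.026,0.002],[-0.002,-0.039,0.002],[0,-0.052,0.002],[0.002,-0.065,0.002]],"dr":[[0.005,-0.003,0.017],[0.005,-0.003,0.037],[0.005,-0.003,0.057],[0.005,-0.003,0.077],[0.005,-0.003,0.097]]}'
python3 - <<'E'
from h import *; from bench import *
s=observe(); rep(s)
arc(s,[1.08,.96,.84,.72,.6,.48,.36,.24,.12,.02])
c=capture("scene"); cv2.imwrite("pics/s8.png",cv2.resize(c["img"][170:280,200:340,::-1],None,fx=5,fy=5))
E
```

```text
clock: 9.0
position: [504.2, -96.4, 100.9]
ee_rot: [3.139, -0.005, -0.583]
ft_force: [-1.8, -11.6, 2.7]
opening: 24.6
clk 9.00 th 1.173 r 128.3 z 100.9 rpy [ 3.139 -0.005 -0.583] ft 10.7 rad -4.7 fz 2.7 open 24.6
[-0.0026, 0.0303, 0.0024] [0.001, -0.003, -0.052]
[0.0038, 0.0688, 0.0026] [0.001, -0.002, -0.112]
[0.0147, 0.1062, 0.0027] [0.002, -0.002, -0.172]
[0.03, 0.142, 0.0029] [0.002, -0.002, -0.232]
[0.0495, 0.1758, 0.003] [0.002, -0.002, -0.292]
[0.0728, 0.207, 0.0032] [0.002, -0.002, -0.352]
[0.0998, 0.2351, 0.0034] [0.002, -0.002, -0.412]
[0.1299, 0.2599, 0.0037] [0.002, -0.002, -0.472]
[0.1628, 0.2808, 0.0039] [0.002, -0.002, -0.532]
[0.1919, 0.2952, 0.0041] [0.003, -0.002, -0.582]
```

View pics/s8.png

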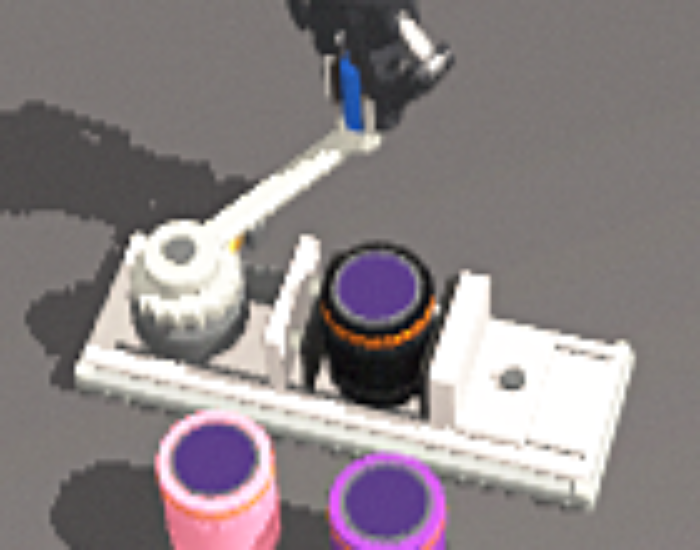

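The lens at (378,330) no longer moves, and the push has risen to 10.7 N, so it is pinched. About 0.3 rad more tightening is needed after the pawl re-engages. Return now, then a slow final stroke.

```bash
python3 -m inch '{"claw":[-0.42,-0.42,-0.42,-0.42,-0.42,-0.42,-0.42,-0.42,-0.42,-0.42],"travel":[[-0.002,0.03,0.002],[0.004,0.069,0.002],[0.015,0.106,0.003],[0.03,0.142,0.003],[0.05,0.176,0.003],[0.073,0.207,0.003],[0.1,0.235,0.003],[0.13,0.26,0.003],[0.163,0.281,0.003],[0.192,0.295,0.004]],"dr":[[0,0,-0.052],[0,0,-0.112],[0,0,-0.172],[0,0,-0.232],[0,0,-0.292],[0,0,-0.352],[0,0,-0.412],[0,0,-0.472],[0,0,-0.532],[0,0,-0.582]]}'
python3 - <<'E'
from h import *; from bench import *
s=observe(); rep(s)
arc(s,[.08,.14,.20,.26,.32])
E
```

```text
clock: 10.3
position: [501.8, -234.9, 99.8]
ee_rot: [-3.141, 0.0, 0.581]
ft_force: [-5.7, 8.9, 7.7]
opening: 24.8
clk 10.30 th 0.041 r 130.0 z 99.8 rpy [-3.141  0.     0.581] ft -10.6 rad 0.1 fz 7.7 open 24.8
[0.0004, -0.0126, -0.0004] [-0.0, 0.0, 0.031]
[0.0022, -0.0321, -0.0004] [-0.0, 0.0, 0.061]
[0.0052, -0.0513, -0.0004] [-0.0, 0.0, 0.091]
[0.0092, -0.0704, -0.0004] [-0.0, 0.0, 0.121]
[0.0145, -0.0892, -0.0004] [-0.0, 0.0, 0.151]
```

```bash
python3 -m inch '{"claw":[-0.42],"travel":[[0.001,-0.013,-0.001]],"dr":[[0,0,0.031]]}'
python3 - <<'E'
from h import *; from bench import *
s=observe(); rep(s)
c=capture("scene"); cv2.imwrite("pics/s9.png",cv2.resize(c["img"][160:270,200:340,::-1],None,fx=5,fy=5))
W=pts(c);i=blue(c);m=np.zeros_like(i);m[160:215,200:290]=1
B=W[i&m];B=B[(B[:,2]>95)&(B[:,2]<150)];k=np.median(B,0);print(k,len(B)); v=k[:2]-PV;print(.6+np.arctan2(v[1],-v[0]))
arc(s,[.12,.18,.24,.30,.36])
E
```

```text
clock: 10.42
position: [499.1, -230.4, 100.0]
ee_rot: [-3.14, 0.001, 0.517]
ft_force: [-0.7, 0.4, 0.5]
opening: 24.6
clk 10.43 th 0.082 r 130.0 z 100.0 rpy [-3.14e+00  1.00e-03  5.17e-01] ft -0.7 rad 0.4 fz 0.5 open 24.6
[ 504.80119044 -225.69438317  126.94578891] 80
0.0919077182835576
[0.0001, -0.0125, 0.0] [-0.001, 0.0, 0.019]
[0.0015, -0.0319, 0.0001] [-0.001, 0.0, 0.049]
[0.0039, -0.0513, 0.0001] [-0.001, 0.001, 0.079]
[0.0076, -0.0704, 0.0001] [-0.001, 0.001, 0.109]
[0.0123, -0.0893, 0.0001] [-0.001, 0.001, 0.139]
```

View pics/s9.png

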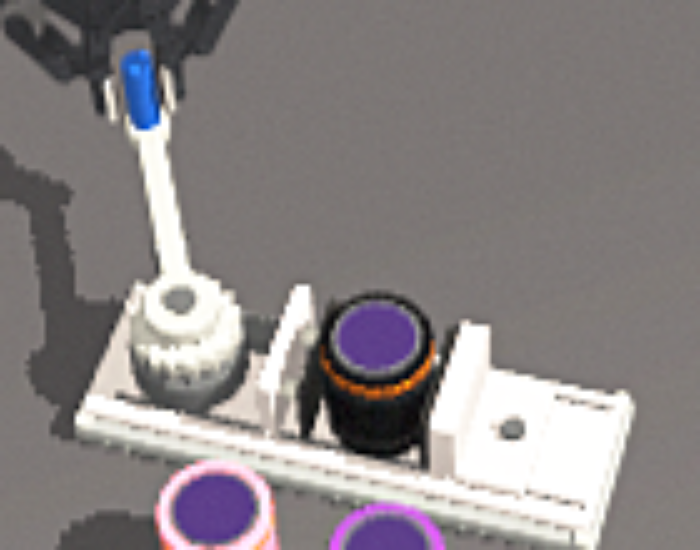

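The knob at (140,90) is at the home stop, which explains the 10 N reading there. Now the final forward stroke, in chunks.

```bash
python3 -m inch '{"claw":[-0.42,-0.42,-0.42,-0.42,-0.42],"travel":[[0,-0.013,0],[0.002,-0.032,0],[0.004,-0.051,0],[0.008,-0.07,0],[0.012,-0.089,0]],"dr":[[0,0,0.019],[0,0,0.049],[0,0,0.079],[0,0,0.109],[0,0,0.139]]}'
python3 - <<'E'
from h import *; from bench import *
s=observe(); rep(s)
arc(s,[.4,.44,.47,.5])
E
```

```text
clock: 11.1
position: [485.6, -196.1, 100.3]
ee_rot: [-3.14, 0.001, 0.235]
ft_force: [-0.6, 0.0, 1.1]
opening: 24.8
clk 11.10 th 0.366 r 129.9 z 100.3 rpy [-3.14e+00  1.00e-03  2.35e-01] ft -0.2 rad 0.6 fz 1.1 open 24.8
[0.0, -0.011, 0.0007] [-0.001, 0.0, 0.018]
[0.0007, -0.024, 0.0007] [-0.001, 0.0, 0.038]
[0.0016, -0.0337, 0.0008] [-0.001, 0.0, 0.053]
[0.0028, -0.0434, 0.0008] [-0.001, 0.0, 0.068]
```

Still in the pawl's play (0 N).

```bash
python3 -m inch '{"claw":[-0.42,-0.42,-0.42,-0.42],"travel":[[0,-0.011,0],[0.001,-0.024,0],[0.002,-0.034,0],[0.003,-0.043,0]],"dr":[[0,0,0.018],[0,0,0.038],[0,0,0.053],[0,0,0.068]]}'
python3 - <<'E'
from h import *; from bench import *
s=observe(); rep(s)
arc(s,[.53,.56,.58,.62])
E
```

```text
clock: 11.6
position: [483.3, -181.1, 100.4]
ee_rot: [3.138, -0.001, 0.1]
ft_force: [0.5, -8.9, -4.4]
opening: 24.6
clk 11.60 th 0.483 r 129.6 z 100.4 rpy [ 3.138e+00 -1.000e-03  1.000e-01] ft 8.9 rad 0.5 fz -4.4 open 24.6
[-0.001, -0.0152, 0.001] [0.002, -0.0, 0.015]
[-0.0006, -0.0249, 0.001] [0.002, -0.0, 0.03]
[-0.0001, -0.0314, 0.0009] [0.002, -0.0, 0.04]
[0.0012, -0.0443, 0.0009] [0.002, -0.0, 0.06]
```

```bash
python3 -m inch '{"claw":[-0.42,-0.42,-0.42],"travel":[[-0.001,-0.015,0.001],[-0.001,-0.025,0.001],[0,-0.031,0.001]],"dr":[[0,0,0.015],[0,0,0.03],[0,0,0.04]]}'
python3 - <<'E'
from h import *; from bench import *
s=observe(); rep(s)
arc(s,[.61,.64,.66,.68])
E
```

```text
clock: 11.98
position: [482.7, -170.9, 100.3]
ee_rot: [3.134, -0.003, 0.02]
ft_force: [0.1, -9.0, -2.4]
opening: 24.7
clk 11.97 th 0.562 r 129.4 z 100.3 rpy [ 3.134e+00 -3.000e-03  2.000e-02] ft 9.0 rad 0.2 fz -2.4 open 24.7
[-0.0014, -0.0155, 0.0007] [0.004, -0.001, 0.015]
[-0.001, -0.0252, 0.0007] [0.004, -0.001, 0.03]
[-0.0005, -0.0317, 0.0006] [0.004, -0.001, 0.04]
[0.0, -0.0382, 0.0006] [0.004, -0.001, 0.05]
```

```bash
python3 -m inch '{"claw":[-0.42,-0.42,-0.42],"travel":[[-0.001,-0.016,0.001],[-0.001,-0.025,0.001],[0,-0.032,0.001]],"dr":[[0,0,0.015],[0,0,0.03],[0,0,0.04]]}'
python3 - <<'E'
from h import *; from bench import *
s=observe(); rep(s)
arc(s,[.69,.72,.74,.76])
E
```

```text
clock: 12.35
position: [482.8, -160.4, 100.2]
ee_rot: [3.129, -0.005, -0.059]
ft_force: [-1.0, -9.5, -2.0]
opening: 24.9
clk 12.35 th 0.644 r 129.3 z 100.2 rpy [ 3.129 -0.005 -0.059] ft 9.6 rad 0.6 fz -2.0 open 24.9
[-0.0016, -0.015, 0.0004] [0.006, -0.002, 0.015]
[-0.0012, -0.0248, 0.0003] [0.006, -0.003, 0.03]
[-0.0007, -0.0313, 0.0002] [0.006, -0.003, 0.04]
[-0.0001, -0.0377, 0.0002] [0.006, -0.003, 0.05]
```

```bash
python3 -m inch '{"claw":[-0.42,-0.42,-0.42],"travel":[[-0.001,-0.015,0.001],[-0.001,-0.025,0.001],[0,-0.031,0.001]],"dr":[[0.005,-0.002,0.015],[0.005,-0.002,0.03],[0.005,-0.002,0.04]]}'
python3 - <<'E'
from h import *; from bench import *
s=observe(); rep(s)
arc(s,[.77,.80,.82,.86])
c=capture("scene"); cv2.imwrite("pics/s10.png",cv2.resize(c["img"][160:270,200:340,::-1],None,fx=5,fy=5))
E
```

```text
clock: 12.72
position: [483.7, -150.5, 100.3]
ee_rot: [3.135, -0.003, -0.138]
ft_force: [-3.0, -10.7, 0.7]
opening: 24.7
clk 12.72 th 0.720 r 129.2 z 100.3 rpy [ 3.135e+00 -3.000e-03 -1.380e-01] ft 11.0 rad 1.7 fz 0.7 open 24.7
[-0.0018, -0.0163, 0.0006] [0.003, -0.001, 0.016]
[-0.0014, -0.026, 0.0006] [0.003, -0.001, 0.031]
[-0.0009, -0.0325, 0.0005] [0.003, -0.001, 0.041]
[0.0004, -0.0454, 0.0004] [0.003, -0.002, 0.061]
```

View pics/s10.png

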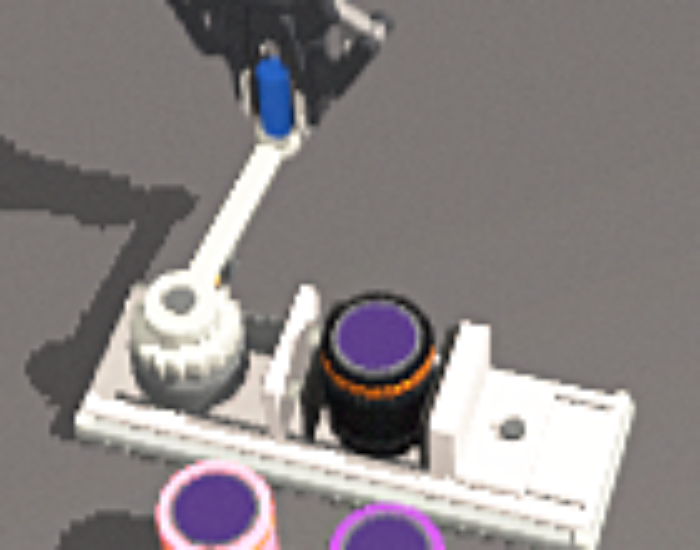

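The lens at (380,370) is seated against the fixed jaw and the force is rising (11 N). Continue in small steps.

```bash
python3 -m inch '{"claw":[-0.42,-0.42,-0.42],"travel":[[-0.002,-0.016,0.001],[-0.001,-0.026,0.001],[-0.001,-0.033,0.001]],"dr":[[0.003,-0.001,0.016],[0.003,-0.001,0.031],[0.003,-0.001,0.041]]}'
python3 - <<'E'
from h import *; from bench import *
s=observe(); rep(s)
arc(s,[.84,.87,.89,.92])
E
```

```text
clock: 13.15
position: [485.5, -140.1, 100.3]
ee_rot: [3.136, -0.003, -0.22]
ft_force: [-0.5, -11.5, -1.4]
opening: 24.9
clk 13.15 th 0.802 r 129.2 z 100.3 rpy [ 3.136e+00 -3.000e-03 -2.200e-01] ft 11.4 rad -1.9 fz -1.4 open 24.9
[-0.002, -0.0123, 0.0008] [0.003, -0.002, 0.01]
[-0.0017, -0.022, 0.0007] [0.003, -0.002, 0.025]
[-0.0013, -0.0285, 0.0007] [0.003, -0.002, 0.035]
[-0.0005, -0.0382, 0.0006] [0.003, -0.002, 0.05]
```

```bash
python3 -m inch '{"claw":[-0.42,-0.42,-0.42],"travel":[[-0.002,-0.012,0.001],[-0.002,-0.022,0.001],[-0.001,-0.029,0.001]],"dr":[[0.003,-0.002,0.01],[0.003,-0.002,0.025],[0.003,-0.002,0.035]]}'
python3 - <<'E'
from h import *; from bench import *
s=observe(); rep(s)
arc(s,[.90,.92,.95,.98])
E
```

```text
clock: 13.52
position: [487.5, -131.7, 100.3]
ee_rot: [3.136, -0.001, -0.289]
ft_force: [-2.7, -11.8, -0.1]
opening: 24.6
clk 13.53 th 0.869 r 129.2 z 100.3 rpy [ 3.136e+00 -1.000e-03 -2.890e-01] ft 12.1 rad -0.6 fz -0.1 open 24.6
[-0.0021, -0.01, 0.0007] [0.003, -0.001, 0.005]
[-0.002, -0.0165, 0.0007] [0.003, -0.001, 0.015]
[-0.0015, -0.0263, 0.0006] [0.003, -0.001, 0.03]
[-0.0008, -0.036, 0.0006] [0.003, -0.001, 0.045]
```

```bash
python3 -m inch '{"claw":[-0.42,-0.42,-0.42],"travel":[[-0.002,-0.01,0.001],[-0.002,-0.017,0.001],[-0.002,-0.026,0.001]],"dr":[[0.003,-0.001,0.005],[0.003,-0.001,0.015],[0.003,-0.001,0.03]]}'
python3 - <<'E'
from h import *; from bench import *
s=observe(); rep(s)
arc(s,[.96,.99,1.02,1.05])
E
```

```text
clock: 13.9
position: [489.6, -124.8, 100.3]
ee_rot: [3.136, -0.002, -0.348]
ft_force: [-2.0, -13.5, 0.2]
opening: 24.8
clk 13.90 th 0.925 r 129.1 z 100.3 rpy [ 3.136e+00 -2.000e-03 -3.480e-01] ft 13.4 rad -2.4 fz 0.2 open 24.8
[-0.0023, -0.0114, 0.0008] [0.003, -0.001, 0.006]
[-0.0021, -0.0212, 0.0007] [0.003, -0.001, 0.021]
[-0.0015, -0.0309, 0.0007] [0.003, -0.001, 0.036]
[-0.0007, -0.0406, 0.0006] [0.003, -0.001, 0.051]
```

```bash
python3 -m inch '{"claw":[-0.42,-0.42,-0.42],"travel":[[-0.002,-0.011,0.001],[-0.002,-0.021,0.001],[-0.0015,-0.031,0.001]],"dr":[[0.003,-0.001,0.006],[0.003,-0.001,0.021],[0.003,-0.001,0.036]]}'
python3 - <<'E'
from h import *; from bench import *
s=observe(); rep(s)
arc(s,[1.04,1.07,1.1,1.14])
E
```

```text
clock: 14.28
position: [492.8, -116.4, 100.3]
ee_rot: [3.136, -0.002, -0.419]
ft_force: [-4.5, -13.3, 1.0]
opening: 24.9
clk 14.28 th 0.995 r 129.1 z 100.3 rpy [ 3.136e+00 -2.000e-03 -4.190e-01] ft 14.0 rad -1.0 fz 1.0 open 24.9
[-0.0023, -0.0147, 0.0007] [0.003, -0.001, 0.01]
[-0.002, -0.0244, 0.0006] [0.003, -0.001, 0.025]
[-0.0013, -0.0342, 0.0006] [0.003, -0.001, 0.04]
[-0.0, -0.0471, 0.0005] [0.003, -0.001, 0.06]
```

```bash
python3 -m inch '{"claw":[-0.42,-0.42,-0.42],"travel":[[-0.002,-0.015,0.001],[-0.002,-0.024,0.001],[-0.001,-0.034,0.001]],"dr":[[0.003,-0.001,0.01],[0.003,-0.001,0.025],[0.003,-0.001,0.04]]}'
python3 - <<'E'
from h import *; from bench import *
s=observe(); rep(s)
arc(s,[1.12,1.14,1.16])
E
```

```text
clock: 14.65
position: [497.0, -107.4, 100.3]
ee_rot: [3.136, -0.002, -0.498]
ft_force: [-6.3, -14.3, 3.0]
opening: 24.9
clk 14.65 th 1.072 r 129.0 z 100.3 rpy [ 3.136e+00 -2.000e-03 -4.980e-01] ft 15.6 rad -0.9 fz 3.0 open 24.9
[-0.0024, -0.0156, 0.0006] [0.003, -0.001, 0.011]
[-0.0022, -0.0221, 0.0006] [0.003, -0.001, 0.021]
[-0.0019, -0.0286, 0.0005] [0.003, -0.001, 0.031]
```

15.6 N is properly tight. Swing back home.

```bash
python3 - <<'E'
from h import *; from bench import *
s=observe(); rep(s)
arc(s,[.98,.87,.76,.65,.54,.43,.32,.21,.1,.03])
E
```

```text
clk 14.65 th 1.072 r 129.0 z 100.3 rpy [ 3.136e+00 -2.000e-03 -4.980e-01] ft 15.6 rad -0.9 fz 3.0 open 24.9
[-0.0002, 0.0298, 0.0009] [0.003, -0.001, -0.059]
[0.0059, 0.065, 0.0011] [0.003, -0.001, -0.114]
[0.0159, 0.0993, 0.0013] [0.003, -0.0, -0.169]
[0.0296, 0.1323, 0.0015] [0.003, -0.0, -0.224]
[0.0468, 0.1636, 0.0018] [0.003, -0.0, -0.279]
[0.0674, 0.1928, 0.002] [0.003, 0.0, -0.334]
[0.091, 0.2196, 0.0022] [0.003, 0.0, -0.389]
[0.1175, 0.2436, 0.0024] [0.003, 0.0, -0.444]
[0.1464, 0.2646, 0.0025] [0.003, 0.001, -0.499]
[0.1659, 0.2762, 0.0026] [0.003, 0.001, -0.534]
```

```bash
python3 -m inch '{"claw":[-0.42,-0.42,-0.42,-0.42,-0.42,-0.42,-0.42,-0.42,-0.42,-0.42],"travel":[[0,0.03,0.001],[0.006,0.065,0.001],[0.016,0.099,0.001],[0.03,0.132,0.001],[0.047,0.164,0.002],[0.067,0.193,0.002],[0.091,0.22,0.002],[0.118,0.244,0.002],[0.146,0.265,0.002],[0.166,0.276,0.002]],"dr":[[0.003,0,-0.059],[0.003,0,-0.114],[0.003,0,-0.169],[0.003,0,-0.224],[0.003,0,-0.279],[0.003,0,-0.334],[0.003,0,-0.389],[0.003,0,-0.444],[0.003,0,-0.499],[0.003,0,-0.534]]}'
python3 - <<'E'
from h import *; from bench import *
s=observe(); rep(s)
arc(s,[.03,0.0])
E
```

```text
clock: 15.9
position: [501.7, -235.6, 100.0]
ee_rot: [-3.138, 0.002, 0.572]
ft_force: [-3.6, 4.8, 3.4]
opening: 24.5
clk 15.90 th 0.037 r 130.4 z 100.0 rpy [-3.138e+00  2.000e-03  5.720e-01] ft -6.0 rad 0.5 fz 3.4 open 24.5
[0.001, 0.0022, 0.0001] [-0.002, 0.001, 0.001]
[0.0011, 0.0119, 0.0] [-0.002, 0.001, -0.014]
```

−6 N is above the 2 N slip force, so the handle is on its home stop. Centre on the knob, open, and lift.

```bash
python3 -m inch '{"claw":[-0.42,0.3,1,1,1,1,1,1,1,1],"travel":[[0,-0.008,0],[0,-0.008,0],[0,-0.008,0],[0,-0.008,0],[0,-0.008,-0.08],[0,-0.008,-0.2],[0,-0.008,-0.3],[0,-0.008,-0.4],[0,-0.008,-0.4],[0,-0.008,-0.4]],"dr":[[0,0,0],[0,0,0],[0,0,0],[0,0,0],[0,0,0],[0,0,0],[0,0,0],[0,0,0],[0,0,0],[0,0,0]]}'
python3 - <<'E'
from h import *; from bench import *
s=observe(); rep(s)
for n,p in (("scene",(160,270,200,340)),("top",(140,260,230,370))):
    c=capture(n); cv2.imwrite(f"pics/{n}11.png",cv2.resize(c["img"][p[0]:p[1],p[2]:p[3],::-1],None,fx=5,fy=5));np.savez(n+"11.npz",**c)
    W=pts(c);i=blue(c)
    B=W[i];B=B[(B[:,2]>95)&(B[:,2]<150)&(abs(B[:,1]+180)<90)&(abs(B[:,0]-510)<50)]
    if len(B): k=np.median(B,0);v=k[:2]-PV;print(n,k,len(B),.6+np.arctan2(v[1],-v[0]))
    cv2.imwrite(f"pics/{n}11full.png",c["img"][:,:,::-1])
E
```

```text
clock: 17.15
position: [500.4, -233.0, 259.7]
ee_rot: [-3.138, 0.003, 0.572]
ft_force: [0.0, -0.2, -1.3]
opening: 85.3
clk 17.15 th 0.060 r 130.2 z 259.7 rpy [-3.138e+00  3.000e-03  5.720e-01] ft 0.2 rad 0.1 fz -1.3 open 85.3
scene [ 505.09173906 -225.35646707  126.72479789] 83 0.09316608057593534
```

View pics/scene11.png

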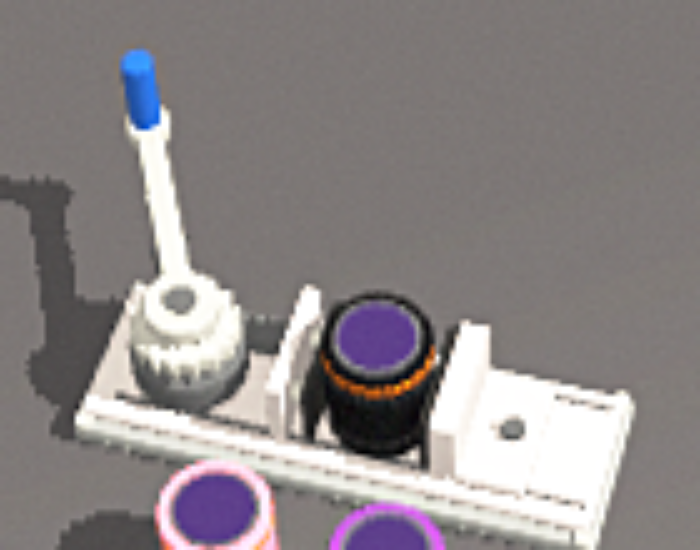

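View pics/scene11full.png

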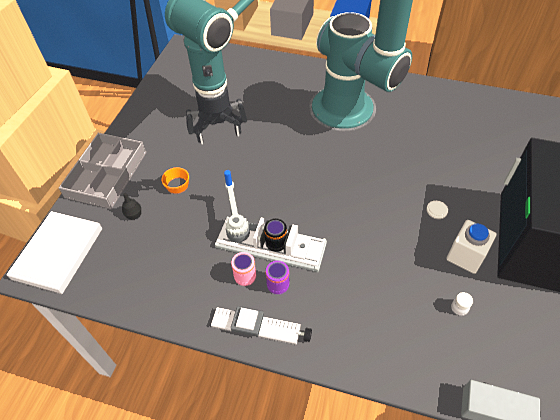

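The lens stands pinched at (380,370 crop), the handle is home and free, and the bystanders look unmoved. I'll check the arm angle, the lens contact and the bystanders numerically.

```bash
python3 - <<'E'
from h import *
for n in ("scene","top"):
  for t in ("0","11"):
    c=dict(np.load(n+t+".npz")); W=pts(c).reshape(-1,3)
    a=W[(W[:,2]>76)&(W[:,2]<95)&(W[:,1]<-115)&(W[:,1]>-270)&(W[:,0]>500)&(W[:,0]<572)]
    d=None
    if len(a)>20:
        vx,vy,x,y=cv2.fitLine(a[:,:2].astype(np.float32),cv2.DIST_HUBER,0,.01,.01).ravel(); d=np.arctan2(vy,vx); d=(d+np.pi/2)%np.pi-np.pi/2
        print(n,t,"arm angle",round(.6-d,3),len(a))
    b=W[(W[:,2]>92)&(W[:,1]>-110)&(W[:,1]<20)&(abs(W[:,0]-612)<60)&(W[:,2]<115)]
    print(n,t,"lens",cv2.minEnclosingCircle(b[:,:2].astype(np.float32)),b[:,2].std())
a=np.load("scene0.npz")["img"].astype(int);b=np.load("scene11.npz")["img"].astype(int)
for k,(u,v) in dict(hood=(176,180),blower=(131,208),cap=(437,210),disp=(472,246),tub=(461,303)).items(): print(k,abs(a-b)[v-22:v+22,u-22:u+22].mean().round(1))
E
```

```text
scene 0 arm angle 0.76 131
scene 0 lens ((616.090087890625, -67.75533294677734), 31.2214412689209) 2.4773357553180917
scene 11 arm angle 0.07 147
scene 11 lens ((615.9837036132812, -54.882667541503906), 31.694652557373047) 2.5090720255740613
top 0 arm angle 0.786 135
top 0 lens ((613.3095703125, -66.01496887207031), 29.984783172607422) 2.959129742631075
top 11 arm angle 0.06 140
top 11 lens ((612.8447875976562, -53.2998161315918), 30.080322265625) 2.8805055050981743
hood 4.0
blower 11.9
cap 1.9
disp 1.9
tub 1.7
```

View pics/top11full.png

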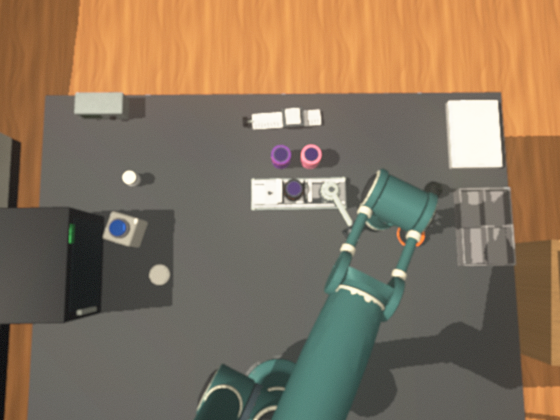

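Arm angle is 0.06–0.07 rad in both cameras, within the 0.15 limit. The lens is upright, and the blower's image difference is only the arm's shadow.

```bash
python3 - <<'E'
from bench import *
print(hand_in())
E
```

```text
the job is handed in; nothing more can be done
None
```

The lens is clamped against the fixed jaw, the wrench handle is back home and released, and the job was handed in at about 17 s of the 72 s allowed. No verdict was reported.

I held the blue knob loosely between the fingers. I made a short forward stroke, two full ones and a slow final one, each followed by a slipping return. The push was about 9 N while the jaw ran free and rose steadily to 15.6 N at the end, inside the 12 to 19 N range. I then swung the handle home, opened the fingers and lifted clear.

**Last checks:**
- **Wrench angle:** 0.06 to 0.07 rad from arm-line fits in both cameras. A rougher fit on the knob alone gave 0.09. All are below 0.15.
- **Lens:** it stands upright, about 13 mm from where it started, and looks pinched against the fixed jaw. I could not measure the clamping force directly and inferred it only from the push at the knob.
- **Bystanders:** they look unmoved by eye and by image difference. The blower area differed more, which I put down to the arm's shadow, and I did not measure its position.

**One disagreement:** the first two returns to home showed almost no force, while the last two showed 6 to 11 N. I read that as pressing on the home stop, and the camera angles are consistent with it.

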